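# Flip open the shoe-care box on the hall ledge

## Robot

A 6-joint arm with a two-finger parallel gripper is mounted at the origin on the work surface. World frame = base frame: x ahead of the robot, y to its left, z up, the work surface at z = 0. Lengths are in m, angles in rad, forces in N, time in s.
With the tool pointing down it reaches from about 0.275 to 0.85 m from the base axis. Payload 5.2 kg.
Tool frame: the origin (TCP) lies midway between the tips of the shut fingers; the grasp point (between the pads) lies 19 mm behind it; x points along the fingers, z is the direction in which the jaws open and shut, and the axes are right-handed (so a half turn about x gives the same grasp; the last joint's range is limited). The gripper opens to 85 mm and grips with 20 to 120 N. Pads are 22 mm wide; open, the fingers measure 114 mm over their backs; the gripper's body (76 mm by 85 mm) begins 54 mm behind the grasp point. The pads swing forward as they close: fully open they stand 13 mm farther back than shut.
Start: joints at [-1.483, 0.259, 1.535, -0, 1.348, -0.203], TCP at [0.158, -0.527, 0.231] pointing down, gripper open.
Joint ranges: [-3.14, 3.14], [-0.91, 2.08], [0.19, 2.58], [-1.22, 4.36], [0.22, 2.71], [-3.12, 3.12]. Speed limits (rad/s): [2.57, 2.57, 3.14, 3.14, 3.14, 3.14].

## Interface

Orientations are given as a unit quaternion [x, y, z, w].
In Python, from bench import robot, cams, job gives the robot as it stands.
- The arm moves only by the shell command python3 -m handwheel 'ROWS' [FORCE]. ROWS is JSON, one flat list of numbers, 5 for each row, row after row: the shift along the tool's x, y, z in mm, then the turn about the tool's x in degrees, then the closure, from 0 (fully open) to 1 (shut). In form: [tx, ty, tz, turn, hand, tx, ty, tz, turn, hand, ...]. A call has 1 to 5 rows; each row is the pose to reach, as a shift and turn from the pose commanded when the call began, along the tool's axes at that moment; what a row does not reach only later rows make up. A row lasts 1/8 s, in which the tool goes at most 62.5 mm and 10.7 degrees, less where a joint would pass 70% of its speed; a pose out of reach is approached as far as the arm can. A call with a gripper value outside its range is refused whole. The fingers move at their own pace and stop on an object; FORCE is the grip in N (left out, the last holds). Time passes only in rows, so rows that repeat a pose let the fingers close. It gives the time, the measured TCP pose, the force and the opening at its end, in the units of the state.
- robot.sense(): the state, without advancing time (a new reading comes with each control period).
- cams.capture(name): name is "scene" or "top" or "wrist"; returns (picture, depth): 480x640x3 uint8, red, green, blue; 480x640 float32, m along the optical axis (not along the pixel's ray), 0 where there is no reading.
- cams.camera_model(name): a dict with "intrinsics" (3x3 intrinsics, pixels), "k1" (the pictures are not rectified: a ray, as slopes to the right and down, at radius r is drawn at 1 + k1 r^2 times it, then the intrinsics apply), "pose" (4x4, takes a point from camera to world coordinates). Camera axes: x right, y down, z forward; pixel columns grow to the right and rows downward; lengths in m; the calibration is good to about 2 mm. A picture is of the moment at which its call begins: read the wrist's pose just before it. camera_model takes no time and is no camera call; for the wrist camera it gives the pose at the moment of the call.
- job.sign_off(): hands the job in, once; it reports no verdict.
The state is a dict: "time_s": time; "joint_pos": joint angles; "dq": joint speeds; "tau": joint torques, N m; "eef_pos": TCP position; "orientation": TCP orientation; "ft_force": force on the tool from outside, world axes, zero at the start; "torque": the same for the moment, N m; "opening": finger opening in m.
Only numpy, scipy, OpenCV 4.12 (cv2) and the standard library are available. Lean on these libraries where they do the work, as an engineer would, in place of code of your own. Each camera call takes 0.05 s, during which the arm holds its last target.

## Task

Open the wooden shoe-care box. The white jar stands right behind it, in the way of the lid: with the lid still shut, first push the jar to the left or right along the ledge, keeping it upright, until it is completely out from behind the box; then push the green lid up by its yellow lip and over past upright, so that it falls back all the way and stays open by itself. Only push, lightly, with the fingers: do not grip or lift the jar or the box, leave the box where it stands, and leave everything else on the ledge where it is.

Things in the scene. Friction and masses are not known exactly. Their poses are not given: they have to be found in the camera images.
- carebox: Wooden box, loose, 100 (x) x 150 (y) x 42 mm high, about 1.5 kg with its fixed contents, standing on the ledge (z = 0). Origin at the centre of its underside. Its +x points away from the robot (to within 0.2 rad), to the hinge side, +y to the left along the hinge.
- lid (a joint): Green flat lid, 100 x 150 x 4 mm, about 0.2 kg, on the box; hinged along the box's rear (+x) upper edge, opening upward and backward (about the box +y). 0 = shut, 1.57 = upright, 2.1 = fully back at its stop. Unsprung, slightly damped hinge: below about upright it falls shut, beyond that it falls open and stays.
- lid_hinge (a point): Middle of the hinge line: on the box at x = +50, y = 0, z = 42 mm. The underside of the shut lid is level with it.
- lid_lip (a point): Middle of the free front end of the yellow lip (moves with the lid). The lip is 80 mm wide (y), 4 mm thick, 30 mm long, fixed to the middle of the lid's front edge and slanting 45 degrees forward (to the robot, box -x) and up; when shut its end is 20 mm in front of the box front and 64 mm above the ledge. Fingers come under it from the front.
- jar: White plastic jar with blue twist cap, loose, 66 mm diameter, 78 mm high, about 0.25 kg; origin at the centre of its underside, z up. It starts upright 9 to 15 mm behind the back of the box.
- torch: Bystander: black torch standing on its head, 48 mm diameter at the foot, 130 mm high. Origin at its underside.
- coaster: Bystander: grey stone coaster, 100 x 100 x 9 mm. Origin at the centre of its underside.
- tin: Bystander: round polish tin with red lid, 72 mm diameter, 26 mm high. Origin at the centre of its underside.
- brush: Bystander: shoe brush, 140 x 45 x 38 mm high, long along its x. Origin at the centre of its underside.
Not all that is in view belongs to the job. Leave any orange look-alike of the carebox alone.

How it is judged:
By the outcome, as a careful person would: the job done as asked, in the order asked, and still so for the second after the job is handed in, with the robot touching nothing.
It also fails if it takes over 58 s, if anything falls off the work surface, if the arm or the gripper's body presses on something with over 40 N, if the wrist force passes 120 N, or if a joint passes its speed limit or range.

## Working session

There is one attempt and no reset: what is moved stays moved. The work goes in short steps, Python scripts to look and compute and a shell command to move; the robot and the scene stay as the last step left them, time stands still between calls to the robot, and variables do not carry over. Pictures are saved under pics/ and viewed, and the job is handed in when it is done.

```bash
ls; mkdir -p pics; python3 - <<'E'
from bench import robot,cams,job
import cv2,numpy as np
np.set_printoptions(precision=4,suppress=True)
s=robot.sense();print(s['time_s'],s['eef_pos'],s['orientation'],s['opening'])
for n in ['scene','top']:
    p,d=cams.capture(n);cv2.imwrite(f'pics/{n}1.png',p[:,:,::-1]);np.savez(f'pics/{n}1.npz',p=p,d=d)
    m=cams.camera_model(n);print(n,m)
E
```

```text
pics
0.0 [ 0.1577 -0.5264  0.2305] [ 0.4228  0.5676 -0.4218  0.5667] 0.08534472210459128
scene {'intrinsics': array([[494.0972,   0.    , 317.9566],
       [  0.    , 494.0972, 235.0475],
       [  0.    ,   0.    ,   1.    ]]), 'k1': -0.09124271147814228, 'pose': array([[-0.6709,  0.4667, -0.5762,  1.2634],
       [ 0.7412,  0.3991, -0.5398,  0.6588],
       [-0.0219, -0.7892, -0.6137,  0.8696],
       [ 0.    ,  0.    ,  0.    ,  1.    ]])}
top {'intrinsics': array([[577.0059,   0.    , 323.6787],
       [  0.    , 577.0059, 235.9752],
       [  0.    ,   0.    ,   1.    ]]), 'k1': -0.09698519251239389, 'pose': array([[ 0.0304, -0.9969,  0.073 ,  0.3707],
       [-0.9995, -0.0311, -0.0082, -0.0342],
       [ 0.0104, -0.0727, -0.9973,  1.6524],
       [ 0.    ,  0.    ,  0.    ,  1.    ]])}
```

View pics/scene1.png

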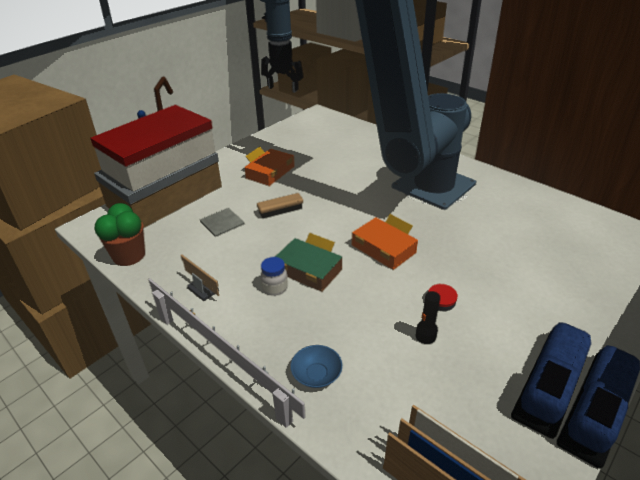

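View pics/top1.png

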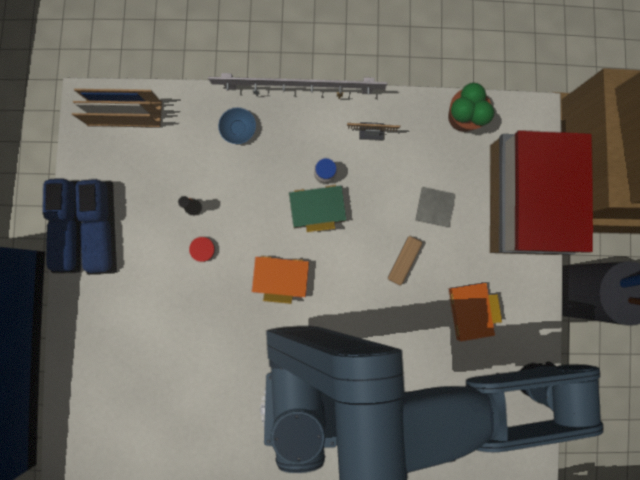

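The top view shows the green-lidded carebox at (318,207), with its yellow lip at (321,227). The blue-capped jar is behind it at (326,170). The orange look-alikes are at (282,277) and (472,310), so the green one is my choice. Other blue things are the bowl at (238,126) and the slippers at (80,225). Next I'll measure and check a crop.

```bash
cat > h.py <<'E'
import cv2,numpy as np
from bench import cams
np.set_printoptions(precision=4,suppress=True)
def rays(m,px):
    K=m['intrinsics'];px=np.asarray(px,float).reshape(-1,1,2)
    u=cv2.undistortPoints(px,K,np.array([m['k1'],0,0,0.])).reshape(-1,2)
    return u
def onplane(m,px,z):
    u=rays(m,px);P=m['pose'];d=np.c_[u,np.ones(len(u))]@P[:3,:3].T
    return P[:3,3]+d*((z-P[2,3])/d[:,2])[:,None]
def withdepth(m,px,d):
    u=rays(m,px);P=m['pose'];px=np.asarray(px,int).reshape(-1,2);z=d[px[:,1],px[:,0]]
    return (np.c_[u,np.ones(len(u))]*z[:,None])@P[:3,:3].T+P[:3,3]
def mask(p,lo,hi,roi=None):
    h=cv2.cvtColor(p,cv2.COLOR_RGB2HSV);k=cv2.inRange(h,np.array(lo),np.array(hi))
    if roi: 
        q=np.zeros_like(k);x0,y0,x1,y1=roi;q[y0:y1,x0:x1]=k[y0:y1,x0:x1];k=q
    return k
def big(k):
    c,_=cv2.findContours(k,cv2.RETR_EXTERNAL,cv2.CHAIN_APPROX_NONE);return max(c,key=cv2.contourArea)
E
python3 - <<'E'
from h import *
a=np.load('pics/top1.npz');p,d=a['p'],a['d'];m=cams.camera_model('top')
def obj(n,lo,hi,roi,z):
    c=big(mask(p,lo,hi,roi));
    w=onplane(m,c.reshape(-1,2),z);r=cv2.minAreaRect((w[:,:2]*1000).astype(np.float32))
    cen=c.reshape(-1,2).mean(0);print(n,cen,cv2.contourArea(c),'rect mm',r,'depthz',withdepth(m,cen,d)[0]);return w
obj('green',(60,60,30),(95,255,255),(270,170,370,240),.046)
obj('lip',(18,100,50),(35,255,255),(290,200,350,240),.055)
obj('cap',(105,120,50),(130,255,255),(300,140,350,190),.078)
obj('red',(0,150,60),(8,255,255),(170,220,230,280),.026)
obj('orangeL',(5,180,60),(15,255,255),(240,240,325,300),.046)
obj('torch',(0,0,0),(180,255,50),(170,190,210,225),.05)
obj('coaster',(0,0,60),(180,40,130),(405,180,465,235),.009)
obj('brush',(8,60,60),(20,200,255),(380,225,430,290),.038)
pic=cv2.resize(p[130:310,220:460,::-1],None,fx=3.3,fy=3.3,interpolation=cv2.INTER_CUBIC);cv2.imwrite('pics/crop1.png',pic)
E
```

```text
green [317.3091 206.0182] 1659.5 rect mm ((571.8715209960938, -27.17662811279297), (97.06084442138672, 146.1177520751953), 9.08319091796875) depthz [ 0.5714 -0.0269  0.0492]
lip [320.2687 226.4179] 169.5 rect mm ((513.914794921875, -37.06163787841797), (20.419612884521484, 78.63460540771484), 8.940286636352539) depthz [ 0.5134 -0.0369  0.0596]
cap [325.6981 168.283 ] 275.5 rect mm ((673.5665893554688, -47.02204895019531), (51.11418914794922, 53.15797805786133), 47.256141662597656) depthz [ 0.6739 -0.0469  0.0756]
red [201.5    248.9242] 411.0 rect mm ((442.0143127441406, 296.82049560546875), (62.29835891723633, 65.69249725341797), 1.8596218824386597) depthz [0.4423 0.2975 0.0226]
orangeL [280.4217 276.5783] 1716.0 rect mm ((370.8377380371094, 69.8374252319336), (144.14825439453125, 98.51966857910156), 86.43736267089844) depthz [0.3714 0.069  0.052 ]
torch [190.6981 205.0755] 220.5 rect mm ((561.1055908203125, 330.4945068359375), (64.48611450195312, 38.9238166809082), 76.4844970703125) depthz [0.556  0.3147 0.1092]
coaster [435.2748 206.9618] 1156.5 rect mm ((585.3800659179688, -367.5890808105469), (103.21522521972656, 102.03643035888672), 79.90978240966797) depthz [ 0.5854 -0.3677  0.004 ]
brush [404.8273 260.0455] 729.0 rect mm ((427.9533996582031, -277.41583251953125), (45.207096099853516, 137.6800994873047), 64.70452117919922) depthz [ 0.4283 -0.2776  0.0349]
```

View pics/crop1.png

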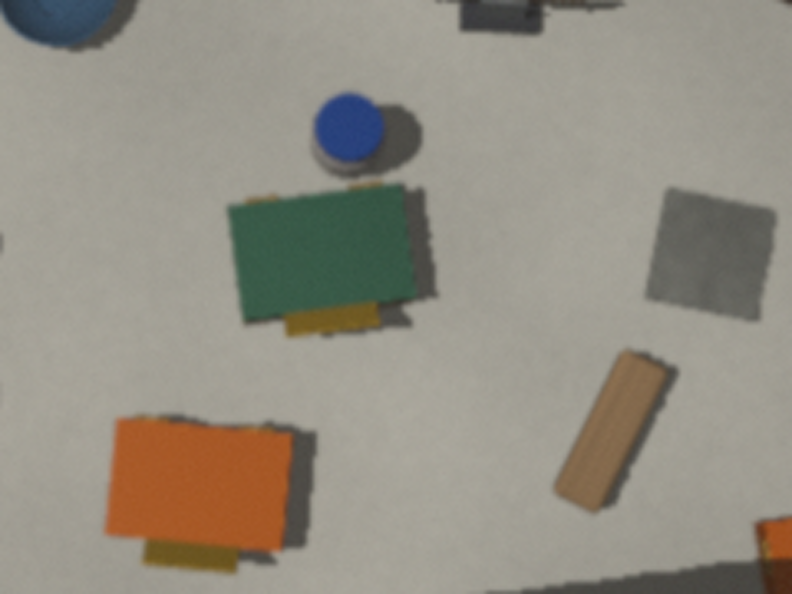

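The crop confirms the choice: green lid with a yellow lip at the front, jar behind and slightly to the right. Box centre is (572,−27) mm with yaw ≈ 9°. The jar is at box-frame (97,−36), a 14 mm gap behind the back face, which matches the description. Right is the shorter push, so I'll check that side is free and work out the approach.

```bash
cat >> h.py <<'E'
from scipy.spatial.transform import Rotation as R
BC=np.array([.572,-.027]);YAW=np.radians(9.2)
def b2w(x,y,z):
    c,s=np.cos(YAW),np.sin(YAW);return np.array([BC[0]+(c*x-s*y)/1e3,BC[1]+(s*x+c*y)/1e3,z/1e3])
def w2b(p):
    c,s=np.cos(YAW),np.sin(YAW);d=(np.asarray(p)[:2]-BC)*1e3;return np.array([c*d[0]+s*d[1],-s*d[0]+c*d[1]])
def to(target):
    from bench import robot
    s=robot.sense();r=R.from_quat(s['orientation']);print('shift mm',r.inv().apply(np.array(target)-s['eef_pos'])*1000)
def st():
    from bench import robot
    s=robot.sense();M=R.from_quat(s['orientation']).as_matrix();
    print('t',s['time_s'],'box xy',w2b(s['eef_pos']),'z',s['eef_pos'][2]*1e3,'F',s['ft_force'],'open',s['opening'],'jaw deg rel box',np.degrees(np.arctan2(M[1,2],M[0,2])-YAW),'q6',s['joint_pos'][5])
E
python3 - <<'E'
from h import *
a=np.load('pics/top1.npz');d=a['d'];m=cams.camera_model('top')
for q in [(350,125),(405,128),(362,138),(383,138),(372,130),(238,126),(220,83)]:
    w=withdepth(m,q,d)[0];print(q,w,w2b(w))
st();to(b2w(97.5,36,231))
s=cams.camera_model('wrist');print(s['pose'])
E
```

```text
(350, 125) [ 0.8002 -0.1113  0.0702] [ 211.7838 -119.7229]
(405, 128) [ 0.8184 -0.2775 -0.008 ] [ 203.1482 -286.673 ]
(362, 138) [ 0.7789 -0.15    0.011 ] [ 184.5907 -154.5034]
(383, 138) [ 0.7835 -0.2121  0.0015] [ 179.1708 -216.4856]
(372, 130) [ 0.7926 -0.1748  0.0532] [ 194.0856 -181.189 ]
(238, 126) [0.8053 0.2121 0.0029] [268.5094 198.7514]
(220, 83) [0.9135 0.2606 0.0622] [383.0733 229.28  ]
t 0.1 box xy [-488.8583 -426.778 ] z 230.57422290467176 F [-0.8602 -0.2074 -0.2308] open 0.08546123248196151 jaw deg rel box -82.53848354582634 q6 -0.20281603272587734
shift mm [   0.3782  641.4895 -382.7149]
[[ 0.2866 -0.9196 -0.2686  0.226 ]
 [-0.958  -0.2756 -0.0788 -0.5061]
 [-0.0016  0.2799 -0.96    0.3733]
 [ 0.      0.      0.      1.    ]]
```

```bash
python3 -m handwheel '[0,50,-30,-10,0.65,0,100,-60,-20,0.65,0,150,-90,-30,0.65,0,200,-120,-40,0.65,0,250,-150,-50,0.65]' 30; python3 - <<'E'
from h import *
st();to(b2w(97.5,36,231))
E
```

```text
time_s: 0.72
eef_pos: [0.3551, -0.3098, 0.2311]
orientation: [0.141, 0.693, -0.141, 0.693]
ft_force: [-0.1, 0.1, 0.1]
opening: 0.0299
t 0.725 box xy [-259.346  -244.5268] z 231.09447753333413 F [-0.0879  0.0506  0.0899] open 0.029947979582345765 jaw deg rel box -32.22968766295908 q6 -0.5529750432886567
shift mm [  0.1719 427.6136 152.253 ]
```

```bash
python3 -m handwheel '[0,58,20,-10,0.65,0,116,40,-20,0.65,0,174,60,-30,0.65,0,230,80,-32,0.65,0,285,100,-32,0.65]'; python3 - <<'E'
from h import *
st();to(b2w(97.5,36,120))
E
```

```text
time_s: 1.35
eef_pos: [0.5599, -0.0876, 0.231]
orientation: [-0.054, 0.705, 0.054, 0.705]
ft_force: [0.1, -0.9, 0.3]
opening: 0.0298
t 1.35 box xy [-21.6488 -57.9333] z 230.9875943869317 F [ 0.0591 -0.9162  0.3454] open 0.02978944004653245 jaw deg rel box -0.49629678206369465 q6 -0.5038114016438718
shift mm [110.9353  94.9573 118.3834]
```

```bash
python3 -m handwheel '[0,35,42,0,0.65,0,70,84,0,0.65,0,95,118,0,0.65,50,95,118,0,0.65,90,95,118,0,0.65]'; python3 - <<'E'
from h import *
st();to(b2w(97.5,36,30))
for n in ['wrist','scene']:
    p,d=cams.capture(n);cv2.imwrite(f'pics/{n}2.png',p[:,:,::-1])
E
```

```text
time_s: 1.98
eef_pos: [0.6609, 0.0232, 0.139]
orientation: [-0.054, 0.706, 0.054, 0.705]
ft_force: [-0.5, 0.2, 0.0]
opening: 0.0297
t 1.975 box xy [95.8259 35.3534] z 139.0108358993716 F [-0.52    0.1506  0.0047] open 0.029697422959129426 jaw deg rel box -0.45521223760430807 q6 -0.2858052209966008
shift mm [109.0085   0.6166   1.8309]
```

View pics/wrist2.png

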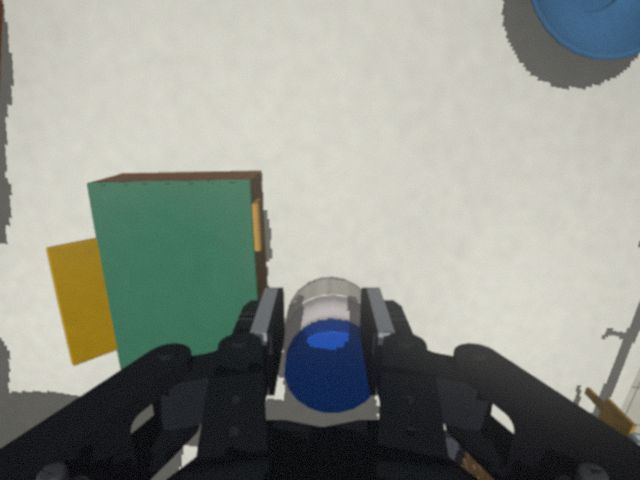

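View pics/scene2.png

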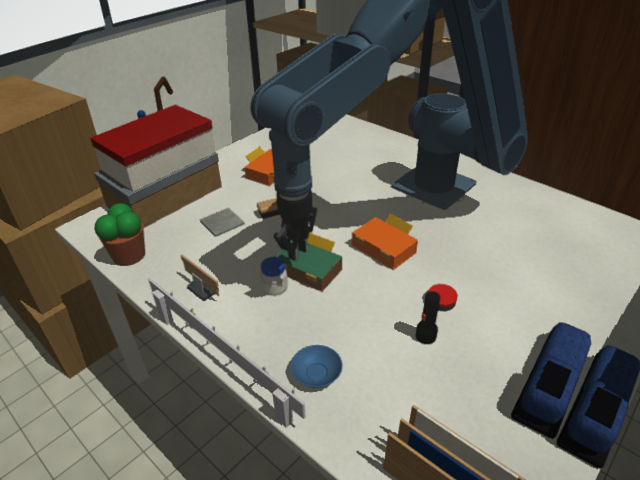

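```bash
python3 - <<'E'
from h import *
p=cv2.imread('pics/wrist2.png')[:,:,::-1].copy();m=cams.camera_model('wrist');print(m['pose'][:3,3])
c=big(mask(p,(105,120,50),(130,255,255),(250,270,420,440)));(x,y),r=cv2.minEnclosingCircle(c);print(x,y,r)
w=onplane(m,[(x,y)],.078)[0];print('jar',w,w2b(w))
g=big(mask(p,(60,60,30),(95,255,255)));print(cv2.boundingRect(g))
w=onplane(m,[(89,184),(250,181),(118,365)],.046);print([w2b(q) for q in w])
from bench import robot
q=np.linalg.inv(m['pose'])@np.r_[robot.sense()['eef_pos'][:2],.03,1];print('tcp proj at z=.03',(m['intrinsics']@(q[:3]/q[2]))[:2])
E
```

```text
[0.6485 0.0933 0.2781]
331.5465087890625 366.55426025390625 47.495357513427734
jar [ 0.6723 -0.0409  0.078 ] [ 96.7734 -29.7311]
(88, 180, 170, 190)
[array([-47.6272,  73.0253]), array([49.6983, 73.5504]), array([-49.4516, -51.5295])]
tcp proj at z=.03 [323.612 235.33 ]
```

The wrist view agrees with the top view. The lid corner sits at box (−48,73), against an expected (−50,75). The jar cap centre at pixel (331,366) gives box (97,−30). The fingers are clear to its left, so I'll descend.

```bash
python3 -m handwheel '[45,0,2,0,0.65,85,0,2,0,0.65,107,0,2,0,0.65,107,-6,2,0,0.65,107,-10,2,0,0.65]'; python3 - <<'E'
from h import *
st()
E
```

```text
time_s: 2.7
eef_pos: [0.6664, 0.0118, 0.0365]
orientation: [-0.054, 0.704, 0.053, 0.706]
ft_force: [0.6, -0.7, 0.4]
opening: 0.0299
t 2.7 box xy [99.3411 23.1911] z 36.47155046746598 F [ 0.6136 -0.7063  0.4228] open 0.029867639736336656 jaw deg rel box -0.5543197008663395 q6 -0.30010868450268435
```

```bash
python3 -m handwheel '[0,-8,0,0,0.65,0,-16,0,0,0.65,0,-24,0,0,0.65,0,-32,0,0,0.65,0,-40,0,0,0.65]'; python3 - <<'E'
from h import *
st()
p,d=cams.capture('scene');cv2.imwrite(f'pics/scene3.png',cv2.resize(p[180:360,180:420,::-1],None,fx=3.3,fy=3.3))
E
```

```text
time_s: 3.32
eef_pos: [0.6709, -0.0271, 0.0345]
orientation: [-0.053, 0.705, 0.054, 0.705]
ft_force: [0.1, 3.6, 2.7]
opening: 0.0297
t 3.325 box xy [ 97.6315 -15.8904] z 34.54352107697258 F [0.1096 3.5927 2.7088] open 0.029727104166796282 jaw deg rel box -0.5374747468624181 q6 -0.3578149502528417
```

View pics/scene3.png

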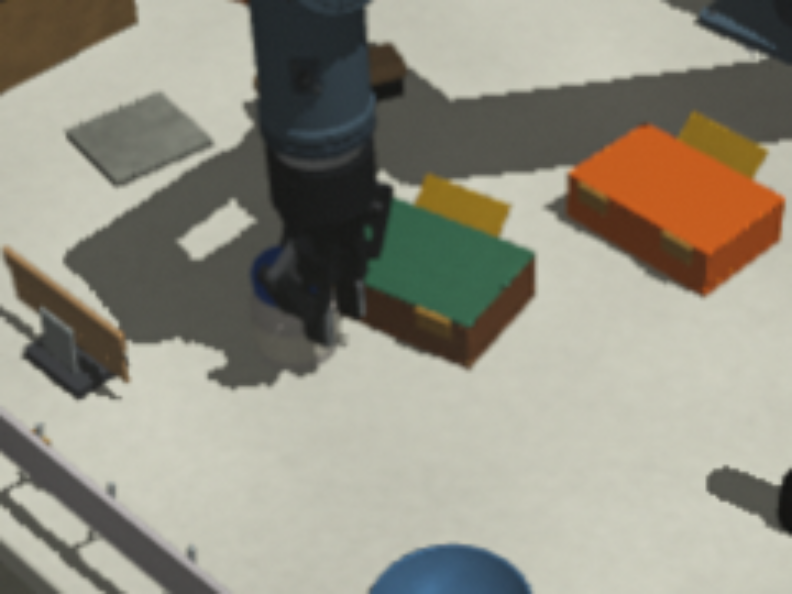

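The jar (crop ~(290,310)) is upright and cradled by the fingers, with about 4 N of force. I'll continue.

```bash
python3 -m handwheel '[0,-8,0,0,0.65,0,-16,0,0,0.65,0,-24,0,0,0.65,0,-32,0,0,0.65,0,-40,0,0,0.65]';python3 -m handwheel '[0,-8,1,0,0.65,0,-16,2,0,0.65,0,-24,2,0,0.65,0,-32,2,0,0.65,0,-38,2,0,0.65]'; python3 - <<'E'
from h import *
st()
for n in ['scene','top']:
  p,d=cams.capture(n);y,x=(180,180) if n=='scene' else (120,240)
  cv2.imwrite(f'pics/{n}4.png',cv2.resize(p[y:y+180,x:x+240,::-1],None,fx=3.3,fy=3.3))
E
```

```text
time_s: 4.0
eef_pos: [0.6768, -0.067, 0.0343]
orientation: [-0.053, 0.705, 0.053, 0.705]
ft_force: [-0.4, 1.8, 2.5]
opening: 0.0299
time_s: 4.62
eef_pos: [0.6846, -0.1043, 0.0343]
orientation: [-0.053, 0.705, 0.053, 0.705]
ft_force: [-1.8, 3.1, 2.3]
opening: 0.0299
t 4.625 box xy [ 98.7681 -94.3495] z 34.27742050160422 F [-1.7953  3.1204  2.3302] open 0.029912493433620367 jaw deg rel box -0.5497755005092152 q6 -0.462830004013424
```

View pics/scene4.png

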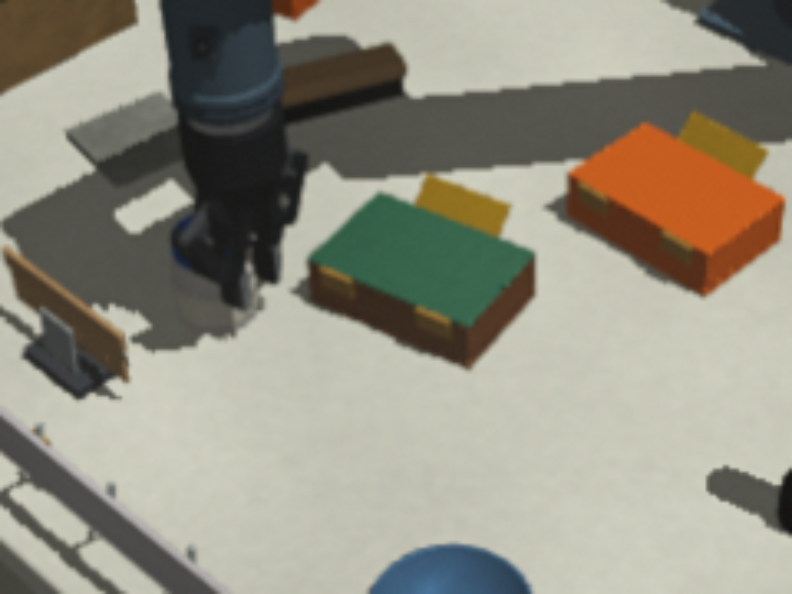

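View pics/top4.png

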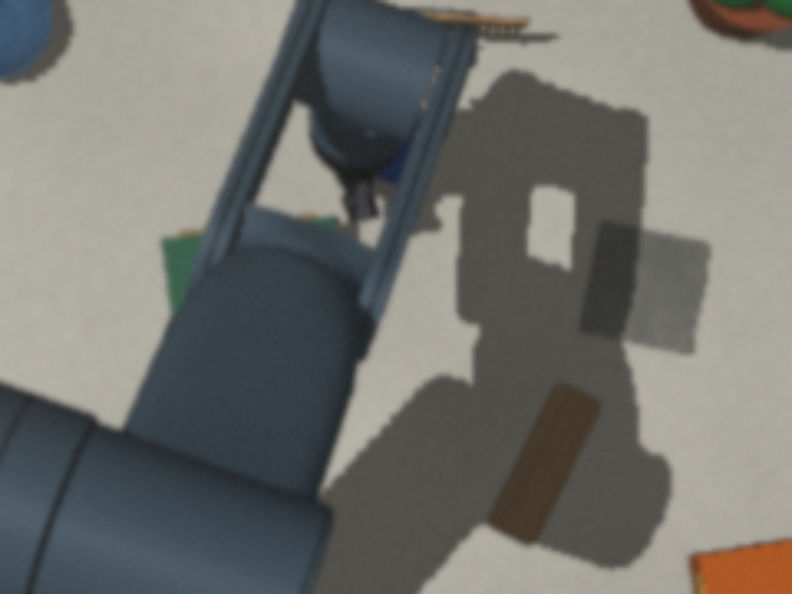

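The jar is upright and fully past the right end of the box, with its edge at about y' −100 against the box end at −75. I'll back off, rise, and check from above.

```bash
python3 -m handwheel '[0,8,0,0,0.65,0,20,0,0,0.65,-40,22,0,0,0.65,-95,22,0,0,0.65,-150,22,0,0,0.65]'; python3 - <<'E'
from h import *
st();to(b2w(-110,0,180))
E
```

```text
time_s: 5.35
eef_pos: [0.6807, -0.0806, 0.1855]
orientation: [-0.054, 0.705, 0.054, 0.705]
ft_force: [0.9, -0.8, 0.2]
opening: 0.0297
t 5.35 box xy [ 98.7531 -70.2568] z 185.4767107401269 F [ 0.9045 -0.8224  0.231 ] open 0.02968211046072356 jaw deg rel box -0.47330295043170423 q6 -0.43244914603942747
shift mm [   5.6965   68.5277 -209.3212]
```

```bash
python3 -m handwheel '[0,15,-45,10,0.65,0,30,-90,20,0.65,0,45,-135,30,0.65,0,60,-180,40,0.65,0,68,-210,50,0.65]';python3 -m handwheel '[0,0,0,10,0.65,0,0,0,20,0.65,0,0,0,30,0.65,0,0,0,40,0.65,0,0,0,40,0.65]'; python3 - <<'E'
from h import *
st();to(b2w(-110,0,180))
for n in ['wrist','top','scene']:
  p,d=cams.capture(n)
  cv2.imwrite(f'pics/{n}5.png',p[:,:,::-1]);np.savez(f'pics/{n}5.npz',p=p,d=d)
E
```

```text
time_s: 5.98
eef_pos: [0.4608, -0.0448, 0.1842]
orientation: [0.251, 0.661, -0.251, 0.661]
ft_force: [0.3, -0.9, 1.8]
opening: 0.0298
time_s: 6.6
eef_pos: [0.463, -0.0456, 0.1843]
orientation: [0.46, 0.537, -0.46, 0.537]
ft_force: [-0.8, 0.9, -1.0]
opening: 0.0298
t 6.6 box xy [-110.5339   -0.9173] z 184.30180384132342 F [-0.7648  0.9127 -0.9895] open 0.029830051679897236 jaw deg rel box -90.39602212764235 q6 1.0785859280226535
shift mm [ 4.3018  0.5277 -0.921 ]
```

View pics/wrist5.png

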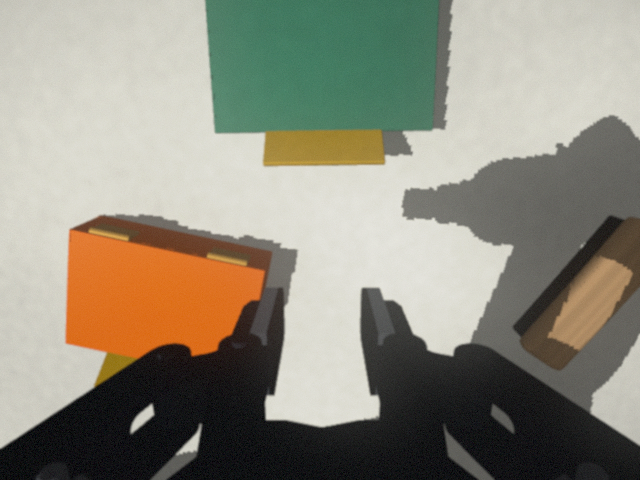

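View pics/top5.png

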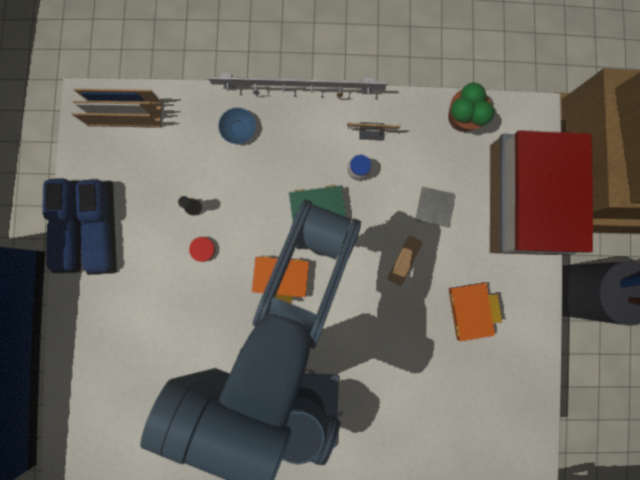

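```bash
python3 - <<'E'
from h import *
m=cams.camera_model('wrist')
for q in onplane(m,[(264,165),(324,165),(384,163)],.062): print('lip end',w2b(q))
for q in onplane(m,[(216,132),(433,130)],.046): print('front corners',w2b(q))
a=np.load('pics/top5.npz');t=cams.camera_model('top')
c=big(mask(a['p'],(105,120,50),(130,255,255),(335,140,385,190)));w=onplane(t,[cv2.minEnclosingCircle(c)[0]],.078)[0];print('jar',w,w2b(w))
E
```

```text
lip end [-67.1839  36.7255]
lip end [-67.4689  -2.8316]
lip end [-66.3362 -42.3543]
front corners [-46.0542  71.1015]
front corners [-45.5718 -77.7608]
jar [ 0.687  -0.1423  0.078 ] [  95.0447 -132.1652]
```

Jar now at y' −132, needing less than −108: clear of the box with about 24 mm to spare. The lip end reads x' ≈ −67 to −71, centred at y' ≈ −3. I'll lower the fingers in front of the lip.

```bash
python3 -m handwheel '[50,0,2,0,0.65,100,0,2,0,0.65,140,2,2,0,0.65,148,4,2,0,0.65,148,6,2,0,0.65]';python3 -m handwheel '[0,4,0,0,0.65,0,7,0,0,0.65,0,9,0,0,0.65,0,11,0,0,0.65,0,11,0,0,0.65]'; python3 - <<'E'
from h import *
st()
for i in range(3):
  p,d=cams.capture('wrist');st()
cv2.imwrite(f'pics/wrist6.png',p[:,:,::-1])
p,d=cams.capture('scene');cv2.imwrite('pics/scene6.png',cv2.resize(p[160:310,220:420,::-1],None,fx=4,fy=4))
E
```

```text
time_s: 7.38
eef_pos: [0.47, -0.0475, 0.0367]
orientation: [0.461, 0.537, -0.461, 0.537]
ft_force: [-0.1, 0.3, 0.7]
opening: 0.0298
time_s: 8.0
eef_pos: [0.4806, -0.0458, 0.0364]
orientation: [0.461, 0.536, -0.461, 0.536]
ft_force: [-1.0, 0.1, -1.3]
opening: 0.0302
t 8.0 box xy [-93.2287  -3.9393] z 36.41682948959124 F [-1.0383  0.1453 -1.3485] open 0.030179427304095636 jaw deg rel box -90.5332107733818 q6 1.0930060361134284
t 8.05 box xy [-93.379   -3.8733] z 36.32486246766474 F [-0.2191 -0.7412  0.4469] open 0.029969124910581287 jaw deg rel box -90.53603021536247 q6 1.092968048643848
t 8.1 box xy [-93.4631  -3.8571] z 36.28099475417526 F [-0.363   0.0982 -1.1386] open 0.029719149916480062 jaw deg rel box -90.53574009689041 q6 1.0929675520757207
t 8.15 box xy [-93.4995  -3.8398] z 36.245803762939644 F [ 0.1509 -0.1584  0.053 ] open 0.03006633537540668 jaw deg rel box -90.54375735877579 q6 1.0930293254496042
```

View pics/wrist6.png

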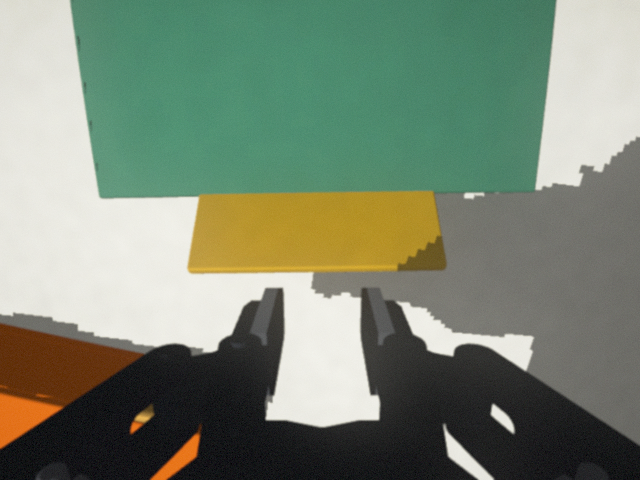

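View pics/scene6.png

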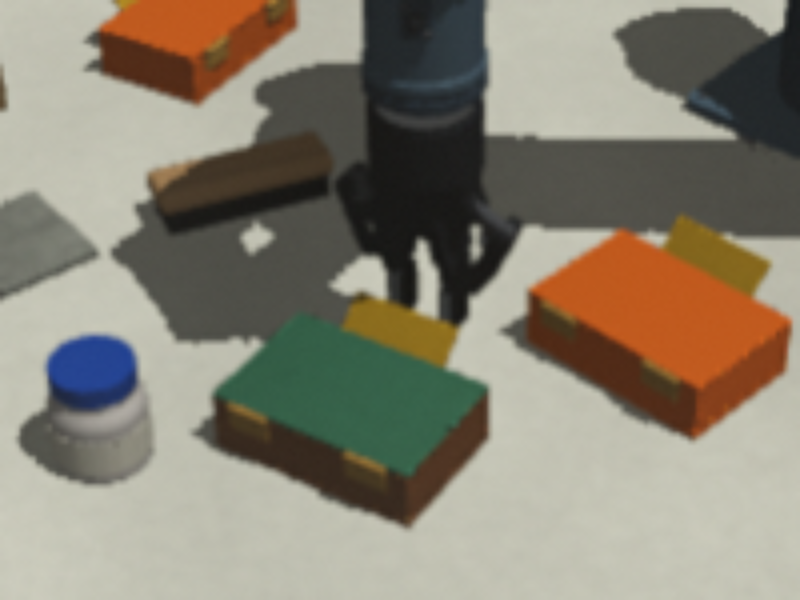

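Jar upright and clear at (100,410) in the crop. The fingers at (265–385, 290) are centred before the lip end (189–445, 270). Creeping up to touch.

```bash
python3 -m handwheel '[0,3,0,0,0.65,0,6,0,0,0.65,0,8,0,0,0.65]';  python3 -m handwheel '[0,2,0,0,0.65]';python3 -m handwheel '[0,1,0,0,0.65]';python3 -m handwheel '[0,1,0,0,0.65]';python3 - <<'E'
from h import *
st()
for i in range(3):
  p,d=cams.capture('wrist');st()
cv2.imwrite(f'pics/wrist7.png',p[:,:,::-1])
E
```

```text
time_s: 8.57
eef_pos: [0.4887, -0.0446, 0.0363]
orientation: [0.461, 0.536, -0.461, 0.536]
ft_force: [0.4, 0.1, 0.1]
opening: 0.0299
time_s: 8.7
eef_pos: [0.4905, -0.0442, 0.0363]
orientation: [0.461, 0.536, -0.461, 0.536]
ft_force: [0.1, -0.1, 0.0]
opening: 0.0298
time_s: 8.82
eef_pos: [0.4915, -0.0441, 0.0363]
orientation: [0.461, 0.536, -0.461, 0.536]
ft_force: [0.6, -0.0, -0.6]
opening: 0.03
time_s: 8.95
eef_pos: [0.4923, -0.0439, 0.0363]
orientation: [0.461, 0.536, -0.461, 0.536]
ft_force: [0.1, 0.9, -0.2]
opening: 0.03
t 8.95 box xy [-81.3373  -3.981 ] z 36.289966742145545 F [ 0.0823  0.8892 -0.1595] open 0.02998470254167454 jaw deg rel box -90.53696085809312 q6 1.1045043980527525
t 9.0 box xy [-81.2067  -4.0191] z 36.30577901684345 F [0.3471 0.1015 0.5236] open 0.030307016321704405 jaw deg rel box -90.53779965042861 q6 1.104533735850849
t 9.05 box xy [-81.2817  -4.038 ] z 36.318979176378036 F [-1.1817 -0.1838 -0.205 ] open 0.030002850605722085 jaw deg rel box -90.53962660289574 q6 1.1044831648617623
t 9.1 box xy [-81.3732  -4.0407] z 36.313203251885454 F [0.1083 0.112  0.8681] open 0.03005315450461518 jaw deg rel box -90.53813903933525 q6 1.1044594634768612
```

View pics/wrist7.png

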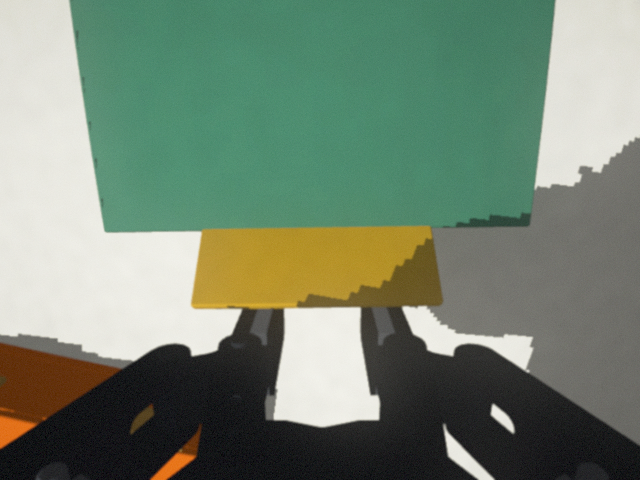

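Lip end (row 307) is nearly at the fingers, with no contact force yet. Continuing in 1 mm steps.

```bash
for i in 1; do python3 -m handwheel '[0,1,0,0,0.65,0,1,0,0,0.65]';python3 -m handwheel '[0,1,0,0,0.65,0,1,0,0,0.65]';python3 -m handwheel '[0,1,0,0,0.65,0,1,0,0,0.65]';python3 -m handwheel '[0,1,0,0,0.65,0,1,0,0,0.65]'; done | grep -A2 ft; python3 - <<'E'
from h import *
st()
for i in range(3):
  p,d=cams.capture('wrist');st()
cv2.imwrite(f'pics/wrist8.png',p[:,:,::-1])
E
```

```text
ft_force: [-0.5, 0.8, 0.2]
opening: 0.0298
time_s: 9.6
--
ft_force: [0.0, -0.1, 0.2]
opening: 0.0301
time_s: 9.85
--
ft_force: [-2.1, 0.1, 1.6]
opening: 0.0299
time_s: 10.1
--
ft_force: [-5.5, -1.9, 2.3]
opening: 0.0299
t 10.1 box xy [-78.6695  -3.8618] z 36.08208830518466 F [-5.5005 -1.9229  2.3309] open 0.02993845705811691 jaw deg rel box -90.51180299052923 q6 1.108105093604074
t 10.15 box xy [-78.6441  -3.8759] z 36.087243746483004 F [-5.4597 -1.6388  3.2165] open 0.0295543971080658 jaw deg rel box -90.51614980399849 q6 1.1081432636073767
t 10.2 box xy [-78.6527  -3.865 ] z 36.09192215102432 F [-6.0474 -2.1758  2.4515] open 0.029901512538725254 jaw deg rel box -90.51713077706252 q6 1.108129783554131
t 10.25 box xy [-78.6724  -3.8902] z 36.082495967676 F [-6.0384 -3.0831  2.8975] open 0.02976354107617127 jaw deg rel box -90.51995172344338 q6 1.1081381684632914
```

Contact at about 5–6 N. Now move up while keeping light pressure, following the lid's arc.

```bash
python3 -m handwheel '[-2,0,0,0,0.65,-4,0.4,0,0,0.65,-6,0.8,0,0,0.65,-6,0.8,0,0,0.65]'; python3 - <<'E'
from h import *
st()
for i in range(2):
  p,d=cams.capture('wrist');st()
cv2.imwrite(f'pics/wrist9.png',p[:,:,::-1])
p,d=cams.capture('scene');cv2.imwrite('pics/scene9.png',cv2.resize(p[160:310,220:420,::-1],None,fx=4,fy=4))
E
```

```text
time_s: 10.75
eef_pos: [0.4961, -0.0432, 0.0422]
orientation: [0.46, 0.537, -0.461, 0.536]
ft_force: [-4.8, -2.6, -0.3]
opening: 0.03
t 10.75 box xy [-77.4992  -3.8656] z 42.17741902455593 F [-4.8037 -2.593  -0.3205] open 0.030017843495612723 jaw deg rel box -90.52143120673949 q6 1.1088597862635052
t 10.8 box xy [-77.5241  -3.8701] z 42.11138241105655 F [-5.3141 -1.7411  0.7622] open 0.029633628504216473 jaw deg rel box -90.52248427455075 q6 1.1088801354353428
t 10.85 box xy [-77.5169  -3.8395] z 42.092834258832944 F [-4.988  -2.4495  0.9588] open 0.029982084629124595 jaw deg rel box -90.51963922605633 q6 1.1088398329569318
```

View pics/wrist9.png

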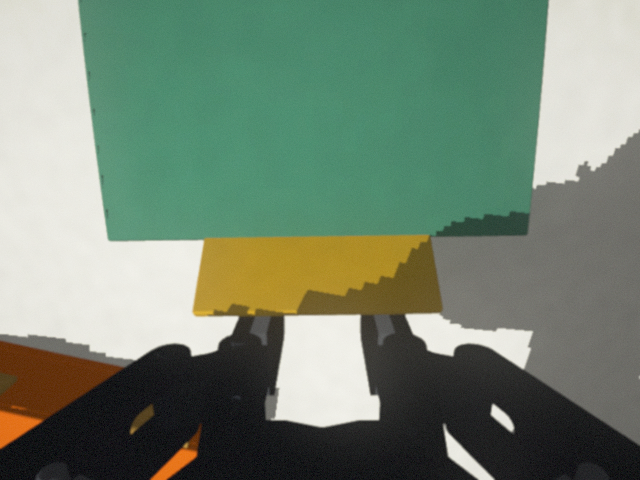

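View pics/scene9.png

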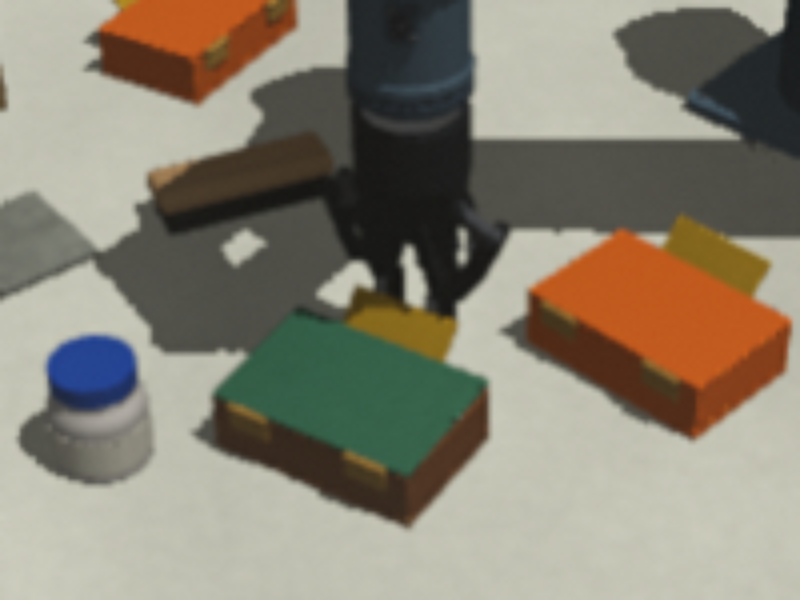

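```bash
python3 -m handwheel '[-2.5,0.5,0,0,0.65,-5,1,0,0,0.65,-7.5,1.5,0,0,0.65,-10,2,0,0,0.65,-10,2,0,0,0.65]'; python3 - <<'E'
from h import *
st()
for i in range(2):
  p,d=cams.capture('wrist');st()
cv2.imwrite(f'pics/wrist10.png',p[:,:,::-1])
p,d=cams.capture('scene');cv2.imwrite('pics/scene10.png',cv2.resize(p[160:310,220:420,::-1],None,fx=4,fy=4))
E
```

```text
time_s: 11.52
eef_pos: [0.4989, -0.0428, 0.0525]
orientation: [0.461, 0.536, -0.461, 0.536]
ft_force: [-5.5, -0.7, 0.6]
opening: 0.0297
t 11.525 box xy [-74.6872  -3.9354] z 52.51468036627897 F [-5.5275 -0.7211  0.6239] open 0.029727819960061002 jaw deg rel box -90.52970488810051 q6 1.1106707912971256
t 11.575 box xy [-74.7214  -3.9215] z 52.41962180284797 F [-4.8419 -0.8535  0.9395] open 0.029777450449005552 jaw deg rel box -90.53065171406251 q6 1.110705078086355
t 11.625 box xy [-74.728   -3.9325] z 52.385187480980576 F [-4.8109 -1.0041  1.727 ] open 0.029743161506569308 jaw deg rel box -90.53202771149992 q6 1.1106991380354072
```

View pics/wrist10.png

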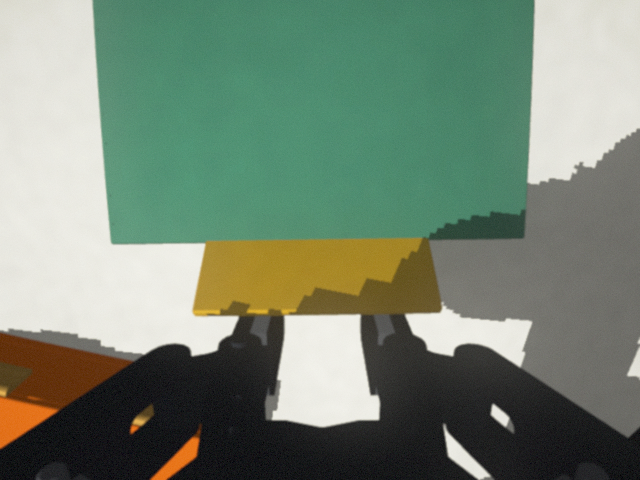

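View pics/scene10.png

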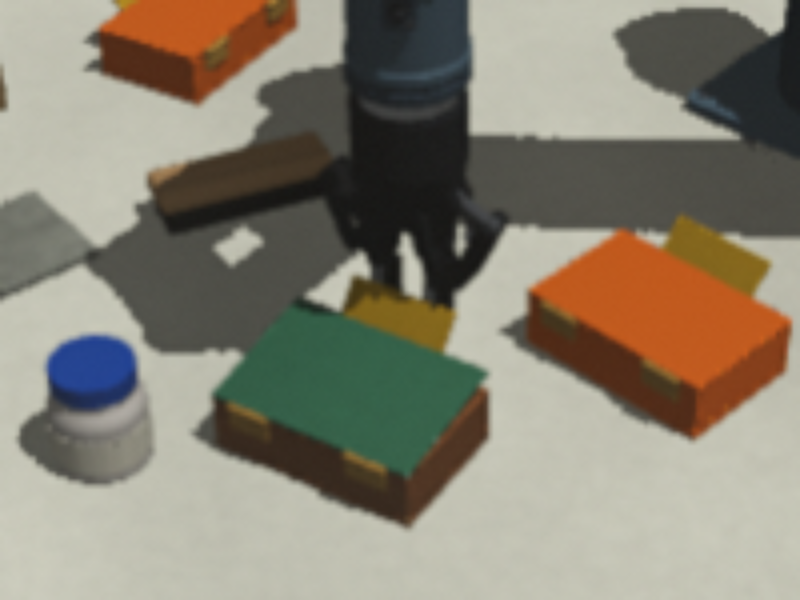

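It works: the lid has lifted (front edge wedge visible at (485,378)), the lip sticks to the fingers and the box base hasn't moved. Continuing along the arc.

```bash
python3 -m handwheel '[-3.5,1.2,0,0,0.65,-7,2.5,0,0,0.65,-10.5,3.8,0,0,0.65,-14,5.2,0,0,0.65,-17,6.4,0,0,0.65]'; python3 -m handwheel '[0,0,0,0,0.65]'; python3 - <<'E'
from h import *
st()
p,d=cams.capture('wrist');st()
cv2.imwrite(f'pics/wrist11.png',p[:,:,::-1])
p,d=cams.capture('scene');cv2.imwrite('pics/scene11.png',cv2.resize(p[160:310,220:420,::-1],None,fx=4,fy=4))
E
```

```text
time_s: 12.3
eef_pos: [0.5057, -0.0418, 0.0697]
orientation: [0.461, 0.536, -0.461, 0.536]
ft_force: [-3.0, 0.1, 1.1]
opening: 0.0297
time_s: 12.42
eef_pos: [0.5057, -0.0418, 0.0697]
orientation: [0.461, 0.536, -0.461, 0.537]
ft_force: [-3.9, 0.1, 1.4]
opening: 0.03
t 12.425 box xy [-67.8594  -4.0213] z 69.65965881454142 F [-3.9263  0.1329  1.3749] open 0.02999317979954039 jaw deg rel box -90.52985819983788 q6 1.116452500653766
t 12.475 box xy [-67.9946  -4.0257] z 69.46105564562343 F [-4.7315  0.1282  1.7504] open 0.029681839807169572 jaw deg rel box -90.53719741151542 q6 1.1164970158052099
```

View pics/wrist11.png

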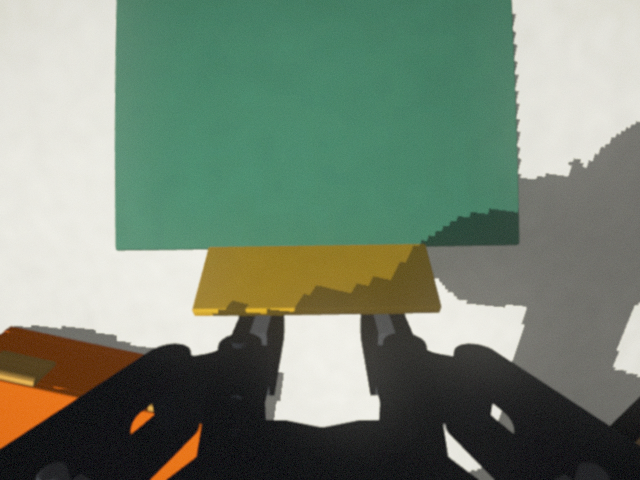

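View pics/scene11.png

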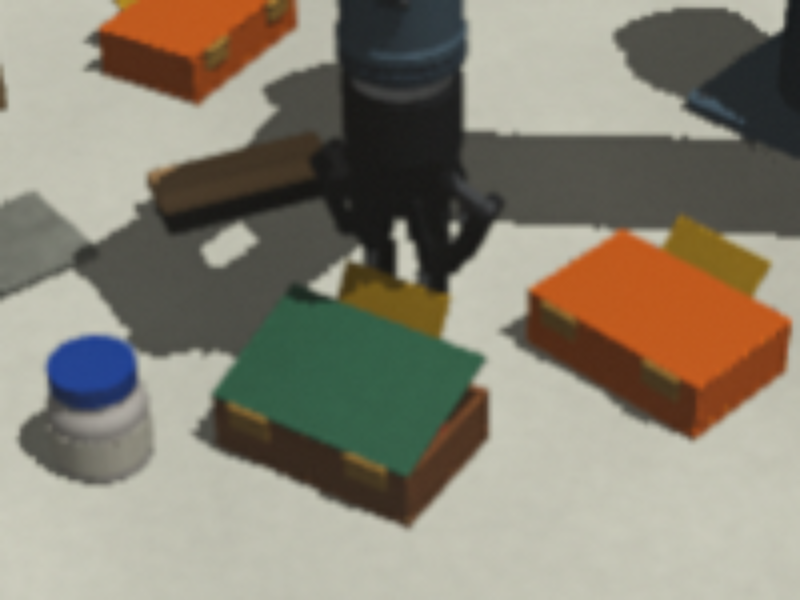

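The lid is at about 15° with the box unmoved. Same again, steeper.

```bash
python3 -m handwheel '[-4,2,0,0,0.65,-8,4.1,0,0,0.65,-12,6.4,0,0,0.65,-16,9,0,0,0.65,-18.5,11,0,0,0.65]'; python3 -m handwheel '[0,0,0,0,0.65]'; python3 - <<'E'
from h import *
st()
p,d=cams.capture('wrist');st()
cv2.imwrite(f'pics/wrist12.png',p[:,:,::-1])
p,d=cams.capture('scene');cv2.imwrite('pics/scene12.png',cv2.resize(p[160:310,220:420,::-1],None,fx=4,fy=4))
E
```

```text
time_s: 13.15
eef_pos: [0.5166, -0.0402, 0.0882]
orientation: [0.461, 0.536, -0.461, 0.536]
ft_force: [-2.8, 1.1, 1.3]
opening: 0.0304
time_s: 13.28
eef_pos: [0.5165, -0.0403, 0.0881]
orientation: [0.461, 0.536, -0.461, 0.536]
ft_force: [-4.2, 0.7, 1.2]
opening: 0.03
t 13.275 box xy [-56.9153  -4.2453] z 88.07583855796169 F [-4.1656  0.7406  1.2137] open 0.030047285013348 jaw deg rel box -90.53204296936296 q6 1.126070737138505
t 13.325 box xy [-57.0428  -4.2488] z 87.87975280184519 F [-1.8645  0.1469 -0.8467] open 0.029768262792820955 jaw deg rel box -90.5337484894946 q6 1.1260488341160524
```

View pics/scene12.png

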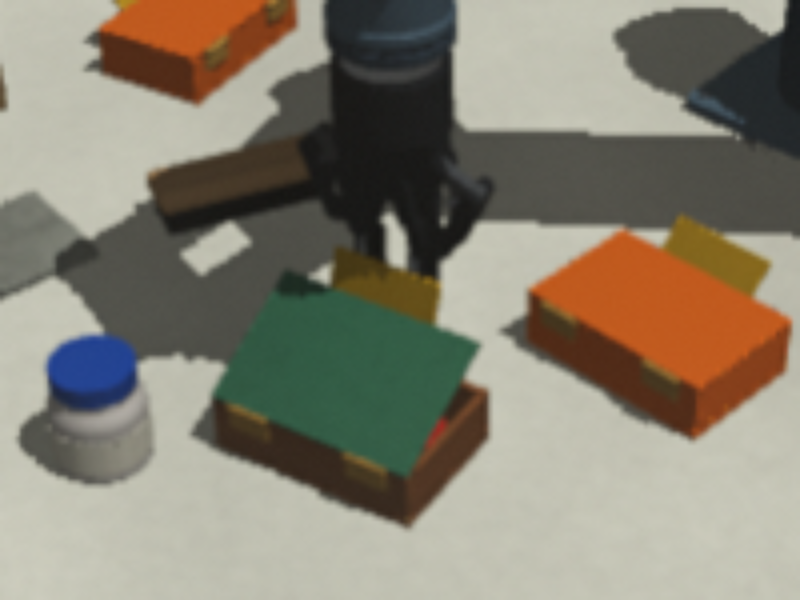

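View pics/wrist12.png

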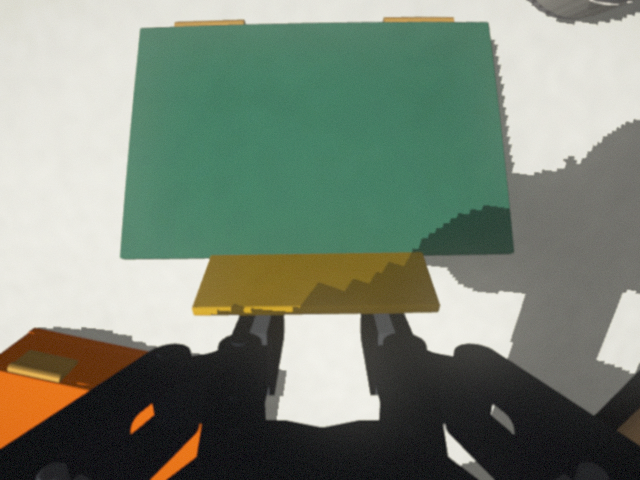

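```bash
python3 -m handwheel '[-4,2.9,0,0,0.65,-8,6,0,0,0.65,-12,9.5,0,0,0.65,-16,13.3,0,0,0.65,-18,16,0,0,0.65]'; python3 -m handwheel '[0,0,0,0,0.65]'; python3 - <<'E'
from h import *
st()
p,d=cams.capture('wrist');st()
cv2.imwrite(f'pics/wrist13.png',p[:,:,::-1])
p,d=cams.capture('scene');cv2.imwrite('pics/scene13.png',cv2.resize(p[160:310,220:420,::-1],None,fx=4,fy=4))
E
```

```text
time_s: 14.0
eef_pos: [0.5326, -0.038, 0.1063]
orientation: [0.461, 0.536, -0.461, 0.537]
ft_force: [-2.4, -0.4, 1.8]
opening: 0.0299
time_s: 14.12
eef_pos: [0.5323, -0.0381, 0.1061]
orientation: [0.461, 0.536, -0.461, 0.537]
ft_force: [-2.1, -1.1, 0.4]
opening: 0.0298
t 14.125 box xy [-40.9481  -4.5827] z 106.11109295742841 F [-2.0565 -1.0735  0.4029] open 0.029751252073290997 jaw deg rel box -90.52868277670734 q6 1.139257448698903
t 14.175 box xy [-41.1514  -4.5892] z 105.92356306635139 F [-2.1496 -0.0885  0.811 ] open 0.03018158891279745 jaw deg rel box -90.53232994250993 q6 1.1392453615382032
```

View pics/scene13.png

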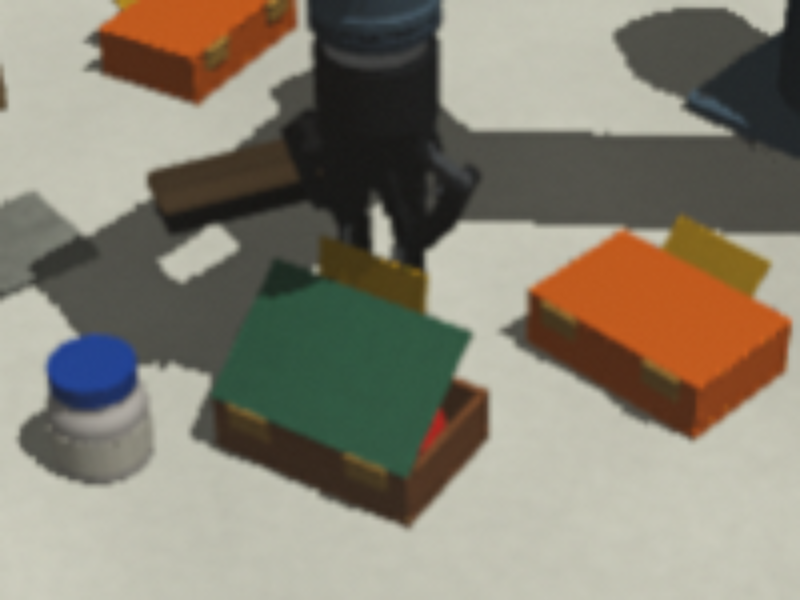

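View pics/wrist13.png

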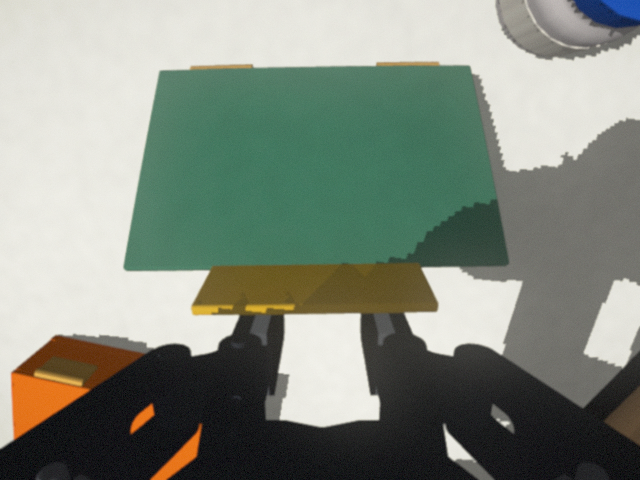

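```bash
python3 -m handwheel '[-3.5,4,0,0,0.65,-7,8,0,0,0.65,-10.5,12.3,0,0,0.65,-13,16.5,0,0,0.65,-15,20.5,0,0,0.65]'; python3 -m handwheel '[0,0,0,0,0.65]'; python3 - <<'E'
from h import *
st()
p,d=cams.capture('wrist');st()
cv2.imwrite(f'pics/wrist14.png',p[:,:,::-1])
p,d=cams.capture('scene');cv2.imwrite('pics/scene14.png',cv2.resize(p[160:310,220:420,::-1],None,fx=4,fy=4))
E
```

```text
time_s: 14.85
eef_pos: [0.5524, -0.0347, 0.1211]
orientation: [0.461, 0.536, -0.461, 0.536]
ft_force: [-3.0, 0.4, 3.8]
opening: 0.0298
time_s: 14.98
eef_pos: [0.5528, -0.0348, 0.1211]
orientation: [0.461, 0.536, -0.461, 0.537]
ft_force: [-2.3, -0.0, 2.1]
opening: 0.0297
t 14.975 box xy [-20.2113  -4.5775] z 121.06518101423974 F [-2.3228 -0.0244  2.0699] open 0.02969187199089164 jaw deg rel box -90.52743412289166 q6 1.1551182815693977
t 15.025 box xy [-20.4853  -4.582 ] z 120.85163104365145 F [-3.431   0.3359  2.3818] open 0.030193271821398197 jaw deg rel box -90.53029609708132 q6 1.155079917262127
```

View pics/scene14.png

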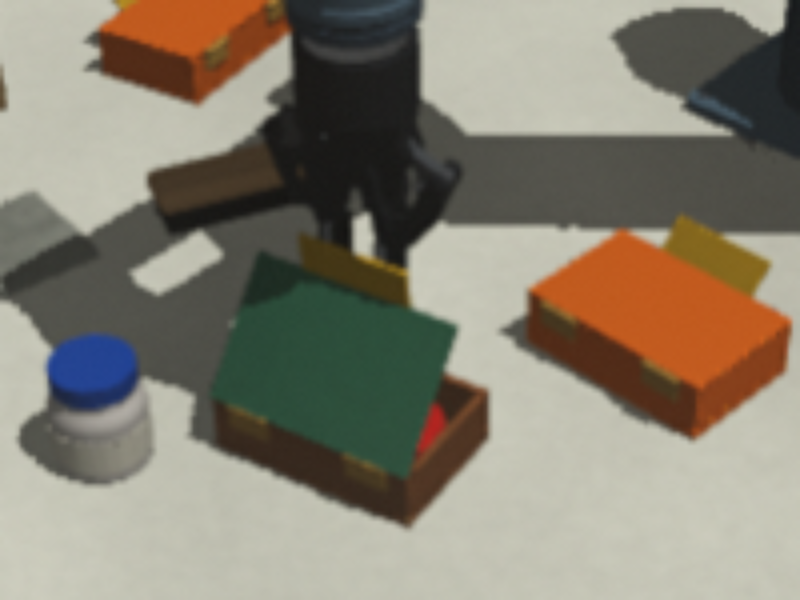

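View pics/wrist14.png

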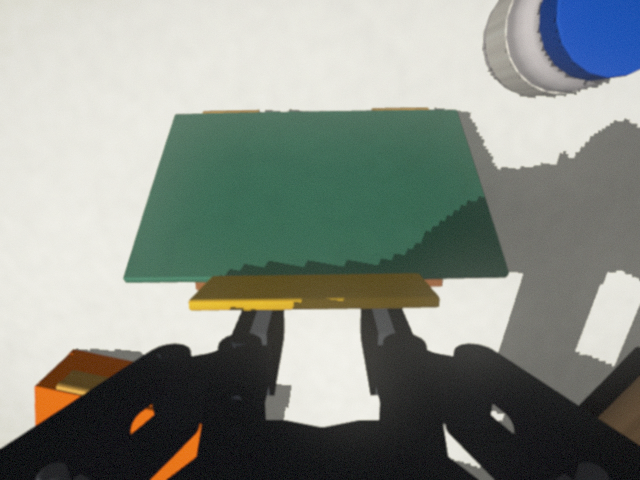

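θ ≈ 48°, box unmoved, force about 3 N. From here a mostly horizontal push works.

```bash
python3 -m handwheel '[-1,6,0,0,0.65,-2,12,0,0,0.65,-2,18,0,0,0.65,-2,24,0,0,0.65,-2,30,0,0,0.65]'; python3 -m handwheel '[0,0,0,0,0.65]'; python3 - <<'E'
from h import *
st()
p,d=cams.capture('wrist');st()
cv2.imwrite(f'pics/wrist15.png',p[:,:,::-1])
p,d=cams.capture('scene');cv2.imwrite('pics/scene15.png',cv2.resize(p[160:310,220:420,::-1],None,fx=4,fy=4))
E
```

```text
time_s: 15.7
eef_pos: [0.5826, -0.0302, 0.1226]
orientation: [0.461, 0.536, -0.461, 0.536]
ft_force: [-1.9, -0.3, 0.2]
opening: 0.0294
time_s: 15.82
eef_pos: [0.5826, -0.0303, 0.1226]
orientation: [0.461, 0.536, -0.461, 0.536]
ft_force: [0.3, -0.7, -0.1]
opening: 0.0301
t 15.825 box xy [ 9.9702 -4.924 ] z 122.62394925289193 F [ 0.3002 -0.6653 -0.1473] open 0.030078694097003887 jaw deg rel box -90.52930565955494 q6 1.1763747060456122
t 15.875 box xy [ 9.5593 -4.8464] z 122.5734948192037 F [-0.5254  0.2045 -0.7015] open 0.029628833905348033 jaw deg rel box -90.53021879467934 q6 1.1763198143836373
```

View pics/scene15.png

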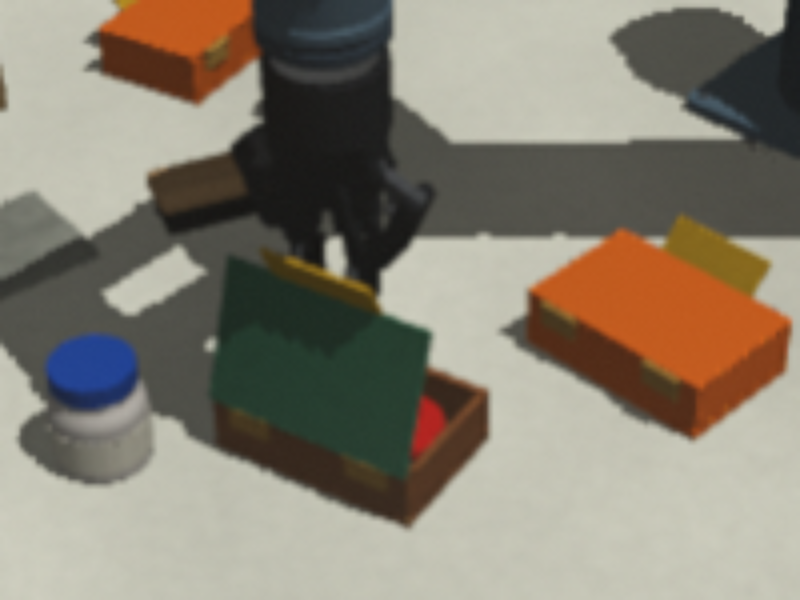

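View pics/wrist15.png

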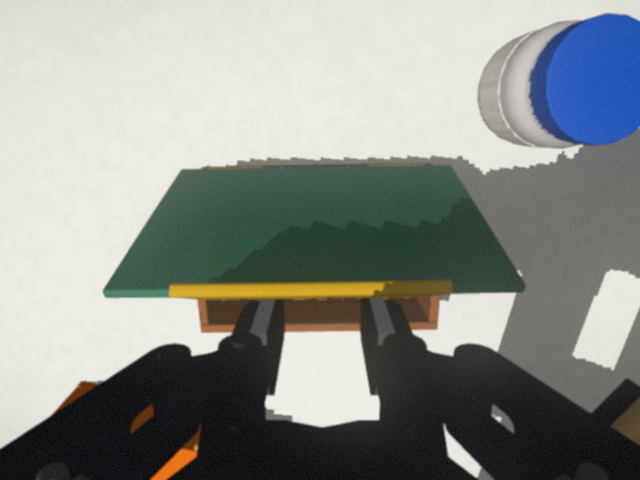

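θ ≈ 68°. Pushing on past upright.

```bash
python3 -m handwheel '[0,6,0,0,0.65,0,12,0,0,0.65,0,18,0,0,0.65,0,24,0,0,0.65,0,29,0,0,0.65]'; python3 - <<'E'
from h import *
st()
p,d=cams.capture('wrist');st()
cv2.imwrite(f'pics/wrist16.png',p[:,:,::-1])
p,d=cams.capture('scene');cv2.imwrite('pics/scene16.png',cv2.resize(p[160:310,220:420,::-1],None,fx=4,fy=4))
E
```

```text
time_s: 16.55
eef_pos: [0.6112, -0.0259, 0.1228]
orientation: [0.461, 0.536, -0.461, 0.536]
ft_force: [0.4, -0.6, 0.3]
opening: 0.0297
t 16.55 box xy [38.8309 -5.1338] z 122.77160259731224 F [ 0.4302 -0.5988  0.3198] open 0.029694409227710095 jaw deg rel box -90.53738088265992 q6 1.1951138960478584
t 16.6 box xy [39.3848 -5.2139] z 122.77223575904421 F [ 0.7019 -0.3938 -0.0143] open 0.02980241348062141 jaw deg rel box -90.53634699571279 q6 1.1952217816402992
```

View pics/scene16.png

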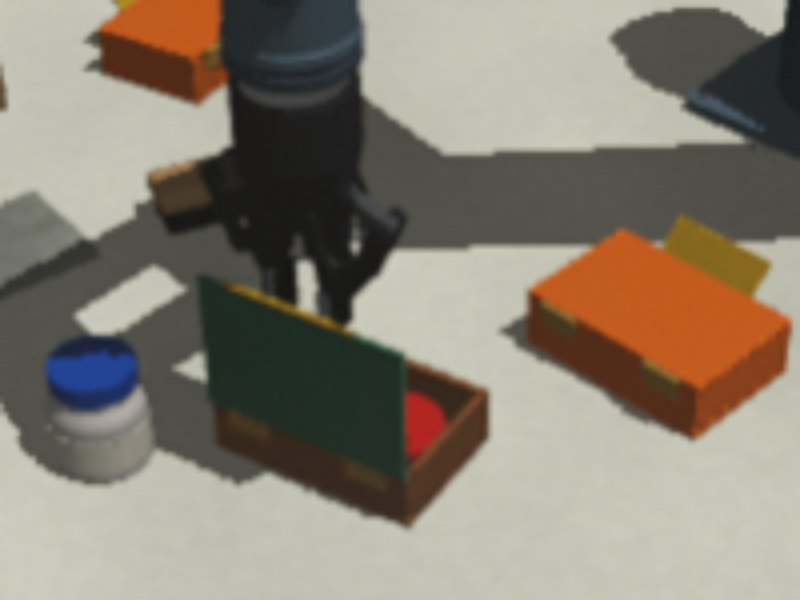

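```bash
python3 -m handwheel '[0,4,0,0,0.65,0,8,0,0,0.65,0,12,0,0,0.65,0,16,0,0,0.65,0,16,0,0,0.65]'; python3 - <<'E'
from h import *
st()
p,d=cams.capture('scene');cv2.imwrite('pics/scene17.png',cv2.resize(p[160:310,220:420,::-1],None,fx=4,fy=4))
E
```

```text
time_s: 17.27
eef_pos: [0.6268, -0.0235, 0.1228]
orientation: [0.461, 0.536, -0.461, 0.536]
ft_force: [-0.1, 0.0, 0.2]
opening: 0.0297
t 17.275 box xy [54.6349 -5.3053] z 122.76857323530663 F [-0.1246  0.035   0.1846] open 0.029693491521366404 jaw deg rel box -90.53094640236165 q6 1.2044309419465788
```

View pics/scene17.png

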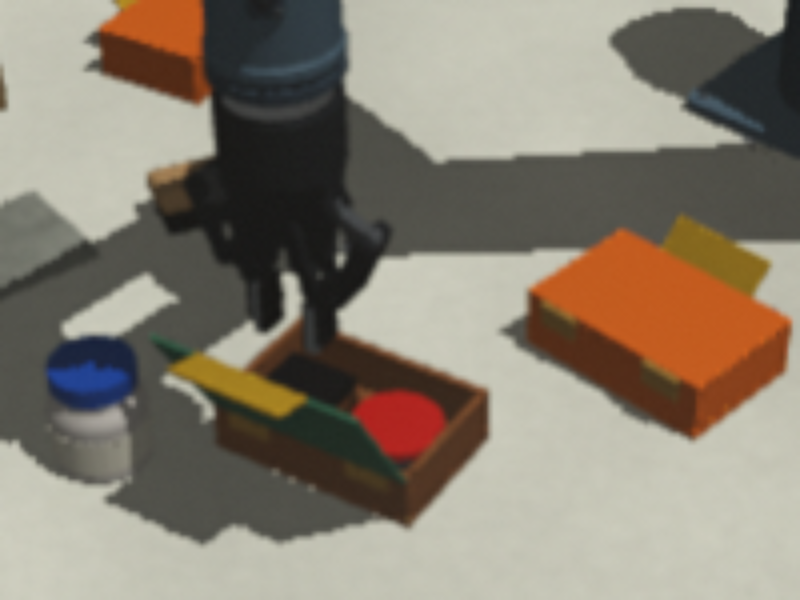

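The lid has fallen all the way back and the contents are visible. I'll retract up and toward the robot, then check.

```bash
python3 -m handwheel '[-20,-15,0,0,0.65,-50,-40,0,0,0.65,-85,-90,0,0,0.65,-100,-145,0,0,0.65,-100,-200,0,0,0.65]';python3 -m handwheel '[0,-50,0,0,0.65,0,-80,0,0,0.65,0,-80,0,0,0.65,0,-80,0,0,0.65]'; python3 - <<'E'
from h import *
st()
for n in ['scene','top']:
  p,d=cams.capture(n);cv2.imwrite(f'pics/{n}18.png',p[:,:,::-1]);np.savez(f'pics/{n}18.npz',p=p,d=d)
m=cams.camera_model('top')
def obj(n,lo,hi,roi,z):
    c=big(mask(p,lo,hi,roi));w=onplane(m,c.reshape(-1,2),z);r=cv2.minAreaRect((w[:,:2]*1000).astype(np.float32));print(n,r)
obj('jar',(105,120,50),(130,255,255),(335,140,385,190),.078)
obj('red',(0,150,60),(8,255,255),(170,220,230,280),.026)
obj('coaster',(0,0,60),(180,40,130),(405,180,465,235),.009)
obj('orangeL',(5,180,60),(15,255,255),(240,240,325,300),.046)
a=np.load('pics/scene1.npz')['p'];q=np.load('pics/scene18.npz')['p']
df=cv2.absdiff(a,q).max(2);cv2.imwrite('pics/diff.png',df)
E
```

```text
time_s: 17.95
eef_pos: [0.4279, -0.0541, 0.2243]
orientation: [0.461, 0.535, -0.46, 0.538]
ft_force: [-0.3, -1.0, -0.3]
opening: 0.0299
time_s: 18.45
eef_pos: [0.3504, -0.066, 0.2232]
orientation: [0.461, 0.536, -0.461, 0.537]
ft_force: [0.3, -0.3, -0.1]
opening: 0.0301
t 18.45 box xy [-224.9737   -3.0242] z 223.24048630199465 F [ 0.2543 -0.2963 -0.1052] open 0.030119876973669336 jaw deg rel box -90.56793808494619 q6 0.9177676404540503
jar ((686.6160888671875, -142.2122039794922), (51.074405670166016, 53.557682037353516), 46.9672737121582)
red ((442.0143127441406, 296.82049560546875), (62.29835891723633, 65.69249725341797), 1.8596218824386597)
coaster ((585.4675903320312, -367.6319274902344), (103.03224182128906, 102.11144256591797), 79.68164825439453)
orangeL ((371.04193115234375, 70.30599975585938), (143.64059448242188, 97.972900390625), 86.26628875732422)
```

View pics/scene18.png

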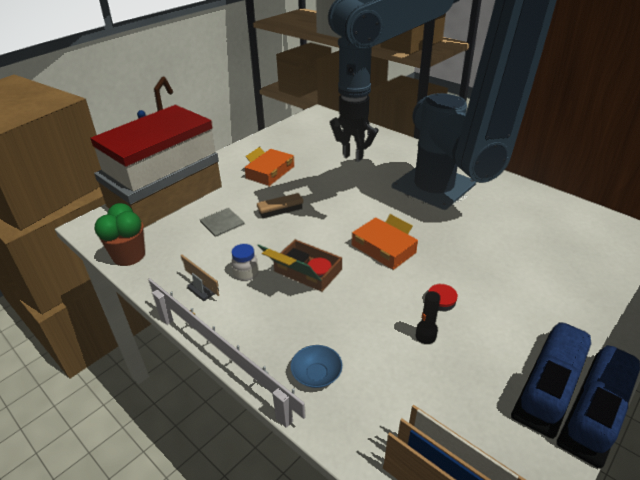

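View pics/top18.png

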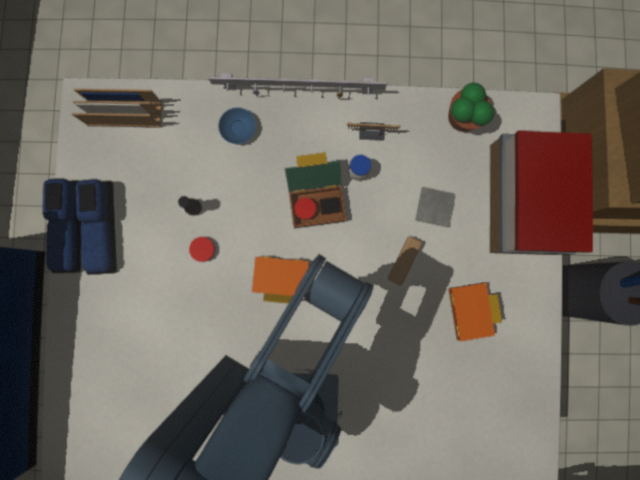

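The lid is open and lying back at (312,178), the jar stands upright at (360,166), and the bystanders are where they were. The arm is clear, so I'll hand in.

```bash
python3 - <<'E'
from bench import robot,job
print(job.sign_off())
E
```

```text
the job is handed in; nothing more can be done
None
```

The shoe-care box is open: the lid lies fully back and stays there by itself. I handed the job in at about 18.5 s of the 58 s allowed.

- **Jar:** with the lid still shut, I pushed it to the right behind the box with the fingers part-open, at about 4 N. It is upright at about y' = −132 mm (box frame), so its near edge is about 24 mm past the end of the box.
- **Lid:** the tool could only point straight down, so the fingers could not get under the lip. I pressed them lightly (up to about 6 N) against its front end and moved up along the lid's arc. From about 50° I pushed forward until the lid passed upright and fell back.
- **Last checks:** the final scene and top pictures show the lid back, the jar upright and the robot touching nothing. The tin and coaster measured the same before and after, within 0.1 mm. The orange look-alike near the box did too, within 0.5 mm. I compared the box, torch and brush only by eye; the box looked unmoved in every frame.
- **Disagreement:** the two cameras gave the jar's starting position about 6 mm apart along the hinge. The gripper partly hid it in the wrist view, so I used the top view. No check failed.

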